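# Hold a spring clip open over a stock card

### The arm

A 6-joint arm with a two-finger parallel gripper is mounted at the origin on the work surface. World frame = base frame: x ahead of the robot, y to its left, z up, the work surface at z = 0. Lengths are in m, angles in rad, forces in N, time in s.
With the tool pointing down it reaches from about 0.4 to 0.925 m from the base axis. Payload 3.4 kg.
Tool frame: the origin (TCP) lies at the very end of the fingers, on their centre line; the grasp point (between the pads) lies 19 mm behind it; z points along the fingers, y is the direction in which the jaws open and shut (so a half turn about z gives the same grasp; the last joint's range is limited). The gripper opens to 85 mm and grips with 20 to 120 N. Pads are 22 mm wide; open, the fingers measure 114 mm over their backs; the gripper's body (76 mm by 85 mm) begins 54 mm behind the grasp point. The pads swing forward as they close: fully open they stand 13 mm farther back than shut.
Start: joints at [1.188, 0.307, 1.506, -0, 1.328, -0.073], TCP at [0.175, 0.548, 0.231] pointing down, gripper open.
Joint ranges: [-3.12, 3.12], [-1.05, 2.28], [0.14, 2.33], [-1.42, 4.57], [0.1, 2.73], [-2.68, 2.68]. Speed limits (rad/s): [2.57, 2.57, 3.14, 3.14, 3.14, 3.14].

### API

Orientations are given as a unit quaternion [w, x, y, z].
In Python, from plant import manip gives the robot as it stands. The module is installed in compiled form; this text tells all that it offers.
- The arm moves only by the tool play_rows, never from a script. Its arguments are lists of equal length, an entry for each row: "linear": the shift along the tool's x, y, z in mm, a list of three; "angular": the turn, a rotation vector about the tool's x, y, z in rad, a list of three; "gripper": the opening, from -1 (shut) to 1 (fully open). A call has 1 to 10 rows; each row shifts and turns the commanded pose from where the row before left it, along the tool's axes as they then stand; what a row does not reach is not made up. A row lasts 1/8 s, in which the tool goes at most 62.5 mm and 10.7 degrees, less where a joint would pass 70% of its speed; a pose out of reach is approached as far as the arm can. A call with a gripper value outside its range is refused whole. The fingers move at their own pace and stop on an object; "grip_force" is the grip in N (left out, the last holds). Time passes only in rows, so rows that do not move let the fingers close. It gives the time, the measured TCP pose, the force and the opening at its end, in the units of the state.
- manip.state(): the state, without advancing time (a new reading comes with each control period).
- manip.read_camera(name): name is "scene" or "top" or "wrist"; returns a dict with "img" (420x560x3 uint8, blue, green, red), "vertical_fov" (degrees; the focal length in pixels is half the picture's height over the tangent of half this angle, whatever the lens; pixels are square), "cx", "cy" (the principal point, pixels), "k1" (the pictures are not rectified: a ray, as slopes to the right and down, at radius r is drawn at 1 + k1 r^2 times it, then the intrinsics apply), "world_from_camera" (4x4, takes a point from camera to world coordinates). Camera axes: x right, y up, looking along -z (the intrinsics and any distortion apply to the point x, -y, -z); pixel columns grow to the right and rows downward; lengths in m; the calibration is good to about 2 mm. A picture is of the moment at which its call begins. There is no depth.
- manip.finish_job(): hands the job in, once; it reports no verdict.
The state is a dict: "t": time; "joint_positions": joint angles; "joint_vel": joint speeds; "effort": joint torques, N m; "ee_pos": TCP position; "orientation": TCP orientation; "ft_force": force on the tool from outside, world axes, zero at the start; "ft_torque": the same for the moment, N m; "finger_gap": finger opening in m.
Only numpy, scipy, OpenCV 4.12 (cv2) and the standard library are available. Lean on these libraries where they do the work, as an engineer would, in place of code of your own. Each camera call takes 0.05 s, during which the arm holds its last target.

### The job

A colleague is about to slip an order sheet against the tall stock card and needs the spring clip held ready for it. First press the tall card, which has ridden up in its stand, down until it sits fully home; then squeeze the handles of the spring clip parked on the front lip of a bin, lift it off and bring it down over the middle of the card's top edge. Finish while still holding it there squeezed wide open and square to the card, one jaw well down each side and neither touching the card, and leave everything else on the bench where it is.

Things in the scene. Friction and masses are not known exactly. Their poses are not given: they have to be found in the camera images.
- card_top (a point): Middle of the top edge of the tall stock card (the taller of two on the bench): a stiff white board 110 mm wide, 4 mm thick, panel 105 mm tall, upright in a black stand. The point moves with the card: z up, y along the top edge, x across the thickness. With the card home the top edge is 139 mm above the bench.
- card (a joint): How far the tall card has ridden up out of its stand, m: 0 = fully home (panel's lower edge resting on the stand), up to 0.019. It slides straight down with about 4 N of friction and stays where it is left.
- stand: The fixed black weighted stand of the tall card, foot 70 x 120 mm, 34 mm high. Origin on the bench under its middle; x across the card, y along it, z up.
- clip: Plain steel spring clip, about 0.09 kg, parked upright on a bin's front lip, handles up, jaws down. Origin: middle of its pivot pin, 14 mm above the lip, 64 above the bench; y along the pin, z up, x the way the jaws open (squeezing turns this frame about y by half the joint). Handles flare up to rolled beads 8 mm thick, 34 mm long along y, centred 36 mm above the pin, 21 mm to either side.
- clip_jaw (a joint): Opening of the clip, rad: 0 = shut on the 4 mm lip, 0.60 = its stop, handles fully squeezed (width over the beads 50 mm at 0, 27 mm at 0.60). Gap at the jaw tips = 4 mm + 80 mm x sin(value / 2): 28 mm at the stop. The spring always shuts it: each bead needs about 6 N to start, 11 N to reach the stop.
- clip_tip_a (a point): Inner lower edge of the -x jaw, 40 mm below the pin. Jaws are plates 40 mm wide along y with black rubber pads 10 mm tall at their ends; the pin is 5 mm thick.
- clip_tip_b (a point): Inner lower edge of the other jaw pad (the +x jaw of the clip), 40 mm below the pin.
- bin_clip: The picking bin with the clip on it: fixed, blue, 165 mm deep (x), 100 mm wide (y), 80 mm high at the back, front lip along its -x edge 50 mm high, 4 mm thick; holds small cartons. Origin on the bench under its middle. A like bin without a clip stands beside it.
- tape_roll: Bystander: roll of packing tape, 90 mm across, 48 mm high. Origin at its underside.
- spray_can: Bystander: spray can, 52 mm across, 150 mm high. Origin at its underside.
- screwdriver: Bystander: screwdriver, 150 mm long, lying between stands and bins.
- cap_jar: Bystander: small jar, 56 mm across, 65 mm high. Origin at its underside.
- part_carton: Bystander: carton 70 x 100 x 55 mm. Origin at its underside.
- marker: Bystander: marker pen, 130 mm long. Origin at its underside.
- binder_clip: Bystander: small black binder clip, 32 mm wide, lying on the bench. Origin at its underside.

How it is judged:
By the outcome, as a careful person would: the job done as asked, in the order asked, and still so for the second after the job is handed in, while the arm keeps its last pose, push and grip.
It also fails if it takes over 59 s, if anything falls off the work surface, if the arm or the gripper's body presses on something with over 40 N, if the wrist force passes 120 N, or if a joint passes its speed limit or range.

## Working session

There is one attempt and no reset: what is moved stays moved. The work goes in short steps, Python scripts to look and compute and a tool call to move; the robot and the scene stay as the last step left them, time stands still between calls to the robot, and variables do not carry over. Pictures are saved under pics/ and viewed, and the job is handed in when it is done.

Besides the shell and the picture viewer there is one more tool, called after "Call:" by a JSON object that holds its "method" and its "body", one argument or row to a line. play_rows: Moves the arm, as the interface text tells. Its arguments: {"type":"object","properties":{"linear":{"type":"array"},"angular":{"type":"array"},"gripper":{"type":"array"},"grip_force":{"type":"number"}},"required":["linear","angular","gripper"]}

```bash
mkdir -p pics
cat > h.py <<'E'
import numpy as np, cv2
from plant import manip
def cam(n):
    c=manip.read_camera(n); c['img']=np.asarray(c['img']); h=c['img'].shape[0]
    c['f']=h/2/np.tan(np.radians(c['vertical_fov'])/2); c['T']=np.array(c['world_from_camera']); return c
def proj(c,P):
    P=np.atleast_2d(P); T=c['T']; q=(P-T[:3,3])@T[:3,:3]
    s=np.c_[q[:,0]/-q[:,2],-q[:,1]/-q[:,2]]; r2=(s**2).sum(1)[:,None]; s=s*(1+c['k1']*r2)
    return s*c['f']+[c['cx'],c['cy']]
def ray(c,uv):
    d=(np.array(uv,float)-[c['cx'],c['cy']])/c['f']; s=d.copy()
    for _ in range(50): s=d/(1+c['k1']*(s@s))
    v=c['T'][:3,:3]@np.array([s[0],-s[1],-1]); return c['T'][:3,3],v
def atz(c,uv,z):
    o,v=ray(c,uv); return o+v*(z-o[2])/v[2]
def tri(obs):
    A=np.zeros((3,3));b=np.zeros(3)
    for c,uv in obs:
        o,v=ray(c,uv);v=v/np.linalg.norm(v);M=np.eye(3)-np.outer(v,v);A+=M;b+=M@o
    return np.linalg.solve(A,b)
E
python3 - <<'E'
from h import *
for n in ['scene','top','wrist']:
    c=cam(n); cv2.imwrite(f'pics/{n}0.png',c['img']); print(n,c['f'],c['cx'],c['cy'],c['k1'],c['T'].round(3).tolist())
print(manip.state())
E
```

```text
scene 535.9175266692574 272.53834832355614 216.91976045163463 -0.10986386109214465 [[0.124, -0.834, 0.538, 1.25], [0.992, 0.109, -0.06, -0.17], [-0.009, 0.542, 0.841, 1.215], [0.0, 0.0, 0.0, 1.0]]
top 416.97575569482296 278.8891896945514 200.9118958632351 -0.09040930313096178 [[0.016, 0.986, -0.168, 0.351], [-1.0, 0.017, 0.004, -0.077], [0.007, 0.168, 0.986, 1.246], [0.0, 0.0, 0.0, 1.0]]
wrist 290.01512800761316 281.8009356734176 210.13908801067214 0.0038557869621760094 [[0.304, -0.906, -0.296, 0.099], [0.953, 0.288, 0.097, 0.572], [-0.002, -0.311, 0.95, 0.372], [0.0, 0.0, 0.0, 1.0]]
{'t': 0.15, 'joint_positions': array([ 1.18750028e+00,  3.07448529e-01,  1.50739217e+00, -2.23111220e-05,
        1.32842236e+00, -7.35127838e-02]), 'joint_vel': array([ 0.00065985, -0.00047447, -0.00318495,  0.00100167, -0.00078049,
       -0.00123361]), 'effort': array([ 7.30785287e-04, -4.57973170e+01, -2.52218807e+01,  1.00044645e-04,
        8.44132126e-03, -1.14087598e-06]), 'ee_pos': array([0.17512184, 0.5471062 , 0.23055841]), 'orientation': array([-1.78564287e-04,  1.54270322e-01,  9.88028324e-01, -8.15966078e-04]), 'ft_force': array([ 0.3294948 , -0.31414663,  0.51902838]), 'ft_torque': array([-0.02754323, -0.03543183,  0.00586153]), 'finger_gap': 0.08555380043941106}
```

View pics/scene0.png

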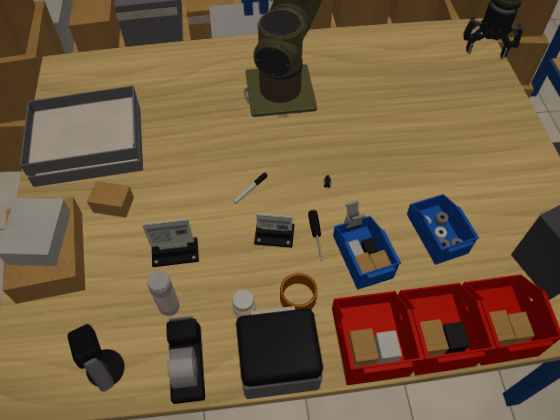

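View pics/top0.png

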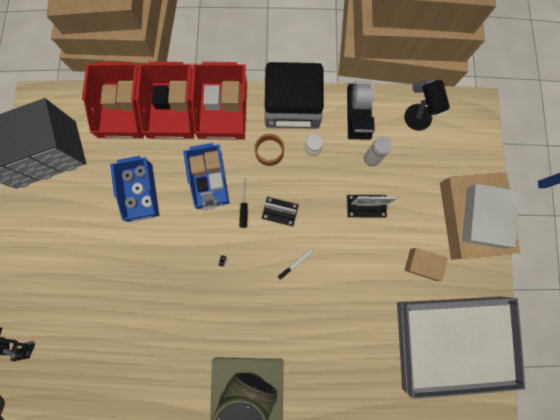

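View pics/wrist0.png

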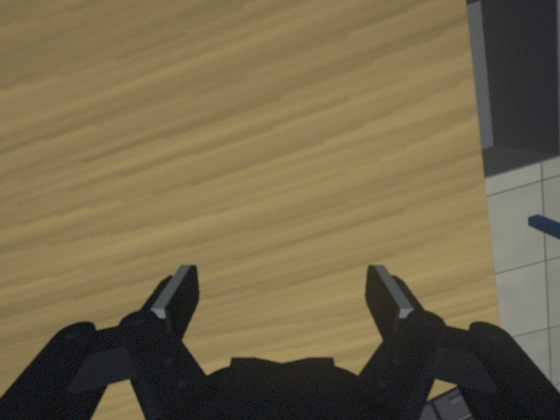

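Run:
```python
import cv2,numpy as np
a=cv2.imread('pics/scene0.png');b=cv2.imread('pics/top0.png')
def z(im,x,y,w,h,k): return cv2.resize(im[y:y+h,x:x+w],None,fx=k,fy=k,interpolation=cv2.INTER_CUBIC)
cv2.imwrite('pics/zc.png',np.hstack([z(a,135,210,75,75,5),z(b,340,175,75,75,5)]))
cv2.imwrite('pics/zk.png',np.hstack([z(a,330,190,75,100,5),z(b,175,135,75,100,5)]))
```

```text
(no output)
```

View pics/zc.png

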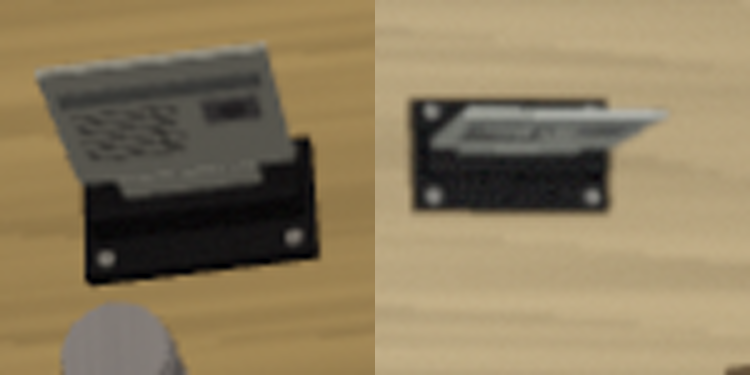

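View pics/zk.png

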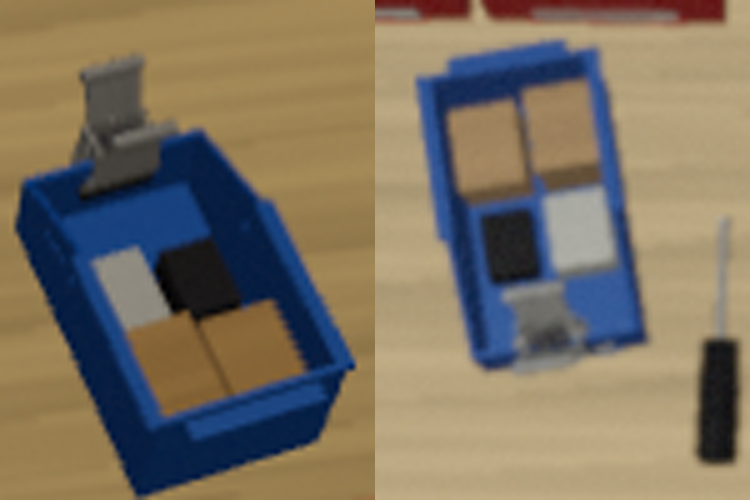

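Run:
```python
from h import *
s=cam('scene');t=cam('top')
S=lambda x,y:(135+x/5-.4,210+y/5-.4)
T=lambda x,y:(340+(x-375)/5-.4,175+y/5-.4)
print('card -y',tri([(s,S(37,74)),(t,T(667,113))]),'+y',tri([(s,S(266,44)),(t,T(470,110))]))
# stand foot corners at bench / studs
for uv in [(412,210),(608,210),(608,100),(412,100)]: print('foot top-view z=.0', atz(t,T(*uv),0.0).round(4))
for uv in [(90,284),(318,257),(310,138)]: print('foot scene', atz(s,S(*uv),0.0).round(4))
S=lambda x,y:(330+x/5-.4,190+y/5-.4)
T=lambda x,y:(175+(x-375)/5-.4,135+y/5-.4)
# bin corners
for uv,z in [((478,368),.05),((645,340),.05),((418,78),.08),((597,50),.08)]: print('bin top',atz(t,T(*uv),z).round(4))
for uv,z in [((20,183),.05),((203,130),.05),((140,495),0),((352,365),.08)]: print('bin scene',atz(s,S(*uv),z).round(4))
# clip beads at z=.1
for uv in [((505,293)),((562,288)),(512,368),(580,362)]: print('bead top',atz(t,T(*uv),.1).round(4))
for uv in [((80,72)),((142,60)),(112,143),(177,127)]: print('bead scene',atz(s,S(*uv),.1).round(4))
```

```text
card -y [ 0.55271409 -0.40120353  0.155139  ] +y [ 0.5518658  -0.29312429  0.15832101]
foot top-view z=.0 [ 0.519  -0.2886  0.    ]
foot top-view z=.0 [ 0.5209 -0.4085  0.    ]
foot top-view z=.0 [ 0.5888 -0.4103  0.    ]
foot top-view z=.0 [ 0.5866 -0.2893  0.    ]
foot scene [ 0.5823 -0.4075  0.    ]
foot scene [ 0.5813 -0.2898  0.    ]
foot scene [ 0.5095 -0.2904  0.    ]
bin top [0.5292 0.1612 0.05  ]
bin top [0.5474 0.0644 0.05  ]
bin top [0.6946 0.1993 0.08  ]
bin top [0.713  0.0954 0.08  ]
bin scene [0.5525 0.0643 0.05  ]
bin scene [0.533  0.1647 0.05  ]
bin scene [0.7103 0.1002 0.    ]
bin scene [0.6923 0.1978 0.08  ]
bead top [0.5645 0.1381 0.1   ]
bead top [0.5679 0.1062 0.1   ]
bead top [0.5221 0.1322 0.1   ]
bead top [0.5261 0.0943 0.1   ]
bead scene [0.5217 0.0964 0.1   ]
bead scene [0.5185 0.129  0.1   ]
bead scene [0.5654 0.1038 0.1   ]
bead scene [0.5603 0.1378 0.1   ]
```

```bash
cat >> h.py <<'E'
from scipy.spatial.transform import Rotation as Ro
def tool():
    s=manip.state(); q=s['orientation']; return np.array(s['ee_pos']),Ro.from_quat([q[1],q[2],q[3],q[0]]).as_matrix()
def plan(target,R0=None,yaw=None,p=None):
    "tool-frame shift (mm) to target; if yaw given: tool down with y at yaw (after turning)"
    p0,R=tool(); p0=p0 if p is None else np.array(p)
    if yaw is not None:
        c,s=np.cos(yaw),np.sin(yaw); Rt=np.array([[-s,c,0],[c,s,0],[0,0,-1]]).T
        print('turn rotvec tool',Ro.from_matrix(R.T@Rt).as_rotvec().round(4)); R=Rt
    d=R.T@(np.array(target)-p0)*1000; print('shift mm',d.round(1)); return d
E
python3 - <<'E'
from h import *
plan([.545,.118,.24],yaw=.187)
E
```

```text
turn rotvec tool [-9.000e-04  5.000e-04  1.074e+00]
shift mm [-490.6  283.5   -9.1]
```

Call:
{"method": "play_rows", "body": {
  "linear": [
    [0, 0, 0],
    [0, 0, 0],
    [0, 0, 0],
    [0, 0, 0],
    [0, 0, 0],
    [0, 0, 0],
    [-35, 20.2, 0],
    [-35, 20.2, 0],
    [-35, 20.2, 0],
    [-35, 20.2, 0]
  ],
  "angular": [
    [0, 0, 0.179],
    [0, 0, 0.179],
    [0, 0, 0.179],
    [0, 0, 0.179],
    [0, 0, 0.179],
    [0, 0, 0.179],
    [0, 0, 0],
    [0, 0, 0],
    [0, 0, 0],
    [0, 0, 0]
  ],
  "gripper": [1, 1, 1, 1, 1, 1, 1, 1, 1, 1]
}}

```text
t: 1.5
ee_pos: [0.2814, 0.4241, 0.2313]
orientation: [0.0, 0.638, 0.77, 0.0]
ft_force: [0.6, 0.8, -0.0]
finger_gap: 0.0854
```

Call:
{"method": "play_rows", "body": {
  "linear": [
    [-35, 20.2, 0],
    [-35, 20.2, 0],
    [-35, 20.2, 0],
    [-35, 20.2, 0],
    [-35, 20.2, 0],
    [-35, 20.2, 0],
    [-35, 20.2, 0],
    [-35, 20.2, 0],
    [-35, 20.2, -5],
    [-35, 20.2, -4]
  ],
  "angular": [
    [0, 0, 0],
    [0, 0, 0],
    [0, 0, 0],
    [0, 0, 0],
    [0, 0, 0],
    [0, 0, 0],
    [0, 0, 0],
    [0, 0, 0],
    [0, 0, 0],
    [0, 0, 0]
  ],
  "gripper": [1, 1, 1, 1, 1, 1, 1, 1, 1, 1]
}}

```text
t: 2.75
ee_pos: [0.545, 0.1176, 0.2404]
orientation: [-0.0, 0.638, 0.77, 0.0]
ft_force: [-0.3, 0.3, 0.8]
finger_gap: 0.0856
```

Run:
```python
from h import *
c=cam('wrist'); cv2.imwrite('pics/w1.png',c['img']); np.save('w1.npy',c,allow_pickle=True)
s=manip.state();print(s['t'],s['ee_pos'],s['joint_positions'].round(3)); plan([.545,.118,.24],yaw=.187)
print(c['T'].round(3))
```

```text
2.8 [0.54935294 0.1138829  0.24094719] [ 0.132  0.278  1.524 -0.004  1.335 -0.052]
turn rotvec tool [ 0.0043  0.0043 -0.0021]
shift mm [ 4.9 -3.5  0.9]
[[ 0.982 -0.177 -0.058  0.53 ]
 [ 0.187  0.934  0.306  0.196]
 [-0.    -0.312  0.95   0.382]
 [ 0.     0.     0.     1.   ]]
```

View pics/w1.png

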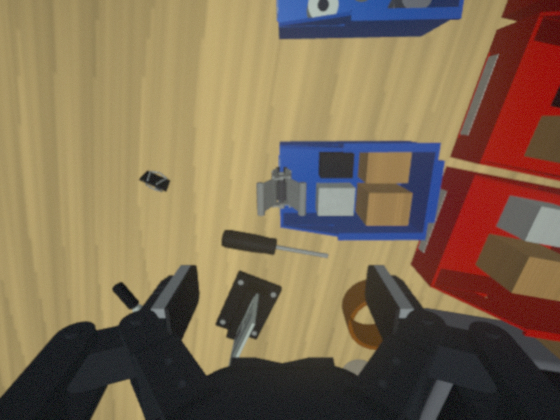

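Run:
```python
import cv2
a=cv2.imread('pics/w1.png')[130:250,230:340];cv2.imwrite('pics/w1z.png',cv2.resize(a,None,fx=6,fy=6,interpolation=cv2.INTER_CUBIC)[:600])
```

```text
(no output)
```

View pics/w1z.png

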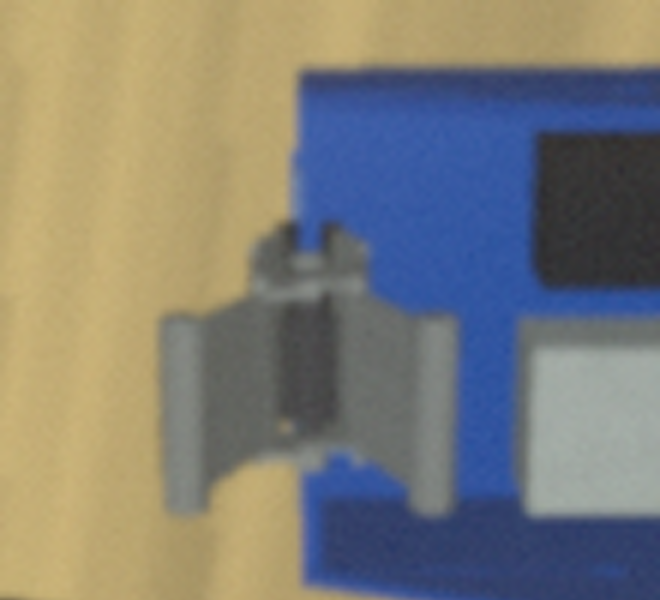

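Run:
```python
from h import *
c=np.load('w1.npy',allow_pickle=True).item()
P=[atz(c,(230+x/6-.4,130+y/6-.4),.102) for x,y in [(182,318),(187,513),(438,318),(432,515)]]
P=np.array(P);print(P.round(4),P.mean(0).round(4))
for a,b in [(1,0),(3,2)]:
    d=P[a]-P[b]; print(np.linalg.norm(d),np.arctan2(d[0],-d[1]))
print(np.linalg.norm(P[2]-P[0]), [np.arctan2(*(P[j]-P[i])[[1,0]]) for i,j in [(0,2),(1,3)]])
# lip edge
L=[atz(c,(230+x/6-.4,130+y/6-.4),.05) for x,y in [(302,75),(303,585)]];d=L[1]-L[0];print(L,np.arctan2(d[0],-d[1]))
s=manip.state();print(s['ee_pos'])
```

```text
[[0.5203 0.1299 0.102 ]
 [0.5266 0.0967 0.102 ]
 [0.5615 0.1378 0.102 ]
 [0.5676 0.1041 0.102 ]] [0.544  0.1171 0.102 ]
0.033846096530561684 0.18950445308890407
0.03420719132838321 0.18041671631714293
0.04198517373303975 [np.float64(0.1878958368432346), np.float64(0.1792533931936007)]
[array([0.53290981, 0.16737612, 0.05      ]), array([0.5519429, 0.0672723, 0.05     ])] 0.18789084956899255
[0.54935294 0.1138829  0.24094719]
```

Run:
```python
from h import *
plan([.552,-.348,.25],yaw=.008,p=[.545,.118,.24])
```

```text
turn rotvec tool [0.0047 0.004  0.1769]
shift mm [-466.     3.3  -10. ]
```

Call:
{"method": "play_rows", "body": {
  "linear": [
    [0, 0, 0],
    [-45, 0, -10],
    [-45, 0, 0],
    [-45, 0, 0],
    [-45, 0, 0],
    [-45, 0, 0],
    [-45, 0, 0],
    [-45, 0, 0],
    [-45, 0, 0],
    [-45, 0, 0]
  ],
  "angular": [
    [0, 0, 0.179],
    [0, 0, 0],
    [0, 0, 0],
    [0, 0, 0],
    [0, 0, 0],
    [0, 0, 0],
    [0, 0, 0],
    [0, 0, 0],
    [0, 0, 0],
    [0, 0, 0]
  ],
  "gripper": [1, 0, -1, -1, -1, -1, -1, -1, -1, -1]
}}

```text
t: 4.05
ee_pos: [0.5474, -0.2875, 0.2501]
orientation: [-0.0, 0.704, 0.71, 0.0]
ft_force: [0.2, -0.7, 0.9]
finger_gap: 0.0001
```

Call:
{"method": "play_rows", "body": {
  "linear": [
    [-40, 2, 0],
    [-21, 1, 0],
    [0, 0, 0],
    [0, 0, 0],
    [0, 0, 0]
  ],
  "angular": [
    [0, 0, 0],
    [0, 0, 0],
    [0, 0, 0],
    [0, 0, 0],
    [0, 0, 0]
  ],
  "gripper": [-1, -1, -1, -1, -1]
}}

```text
t: 4.68
ee_pos: [0.5511, -0.3455, 0.2505]
orientation: [-0.0, 0.704, 0.71, 0.0]
ft_force: [-0.5, 0.1, -0.5]
finger_gap: -0.0001
```

Run:
```python
from h import *
c=cam('wrist'); cv2.imwrite('pics/w2.png',c['img']); np.save('w2.npy',c,allow_pickle=True)
s=manip.state();print(s['t'],s['ee_pos'],s['joint_positions'].round(3),s['ft_force']); plan([.552,-.348,.25],yaw=.008)
```

```text
4.725 [ 0.55115758 -0.34566682  0.25057063] [-0.625  0.4    1.31   0.     1.432 -0.635] [0.38757178 0.2669129  0.13416832]
turn rotvec tool [ 0.     -0.0004  0.0016]
shift mm [-2.3  0.8  0.6]
```

View pics/w2.png

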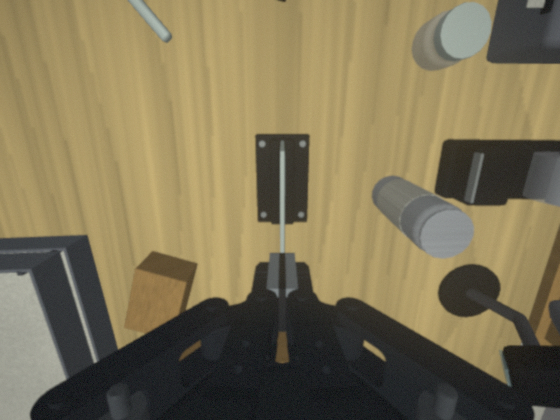

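Run:
```python
from h import *
c=np.load('w2.npy',allow_pickle=True).item()
a=c['img'][130:265,240:325];cv2.imwrite('pics/w2z.png',cv2.resize(a,None,fx=4.4,fy=4.4,interpolation=cv2.INTER_CUBIC))
g=c['img'].astype(float).mean(2)
for v in [142,150,160,180,200,215,225,240,250]:
    r=g[v,272:294]; print(v,r.round(0).astype(int).tolist())
```

```text
142 [56, 56, 59, 57, 56, 59, 52, 61, 83, 105, 109, 102, 76, 60, 57, 55, 57, 56, 59, 56, 55, 52]
150 [54, 58, 55, 57, 58, 57, 52, 76, 108, 122, 126, 119, 95, 67, 56, 58, 51, 53, 54, 52, 52, 50]
160 [54, 54, 53, 55, 51, 51, 57, 88, 145, 172, 176, 166, 130, 82, 58, 55, 52, 52, 54, 54, 55, 51]
180 [54, 49, 52, 51, 52, 53, 52, 85, 142, 169, 173, 162, 130, 84, 60, 53, 53, 52, 53, 51, 49, 50]
200 [55, 51, 54, 48, 52, 53, 56, 88, 145, 169, 172, 161, 121, 74, 58, 54, 51, 53, 52, 51, 50, 50]
215 [52, 54, 54, 53, 52, 52, 56, 89, 142, 165, 173, 159, 121, 76, 54, 53, 50, 52, 51, 50, 51, 52]
225 [137, 140, 136, 134, 131, 128, 131, 135, 154, 167, 171, 162, 139, 133, 137, 142, 140, 141, 144, 145, 146, 149]
240 [145, 144, 142, 143, 137, 138, 136, 145, 158, 168, 173, 161, 145, 140, 149, 150, 149, 151, 148, 150, 151, 151]
250 [141, 141, 143, 140, 137, 138, 134, 143, 158, 166, 167, 161, 144, 142, 149, 150, 149, 147, 146, 147, 151, 150]
```

View pics/w2z.png

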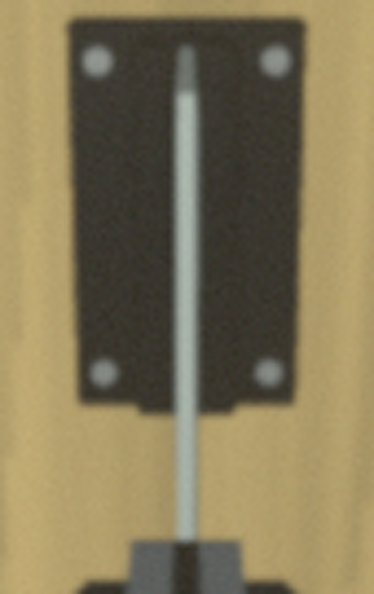

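Run:
```python
from h import *
c=np.load('w2.npy',allow_pickle=True).item()
for z in [.139,.152,.156,.158]:
  print(z,[atz(c,uv,z).round(4) for uv in [(282.,151.5),(281.85,200),(281.7,250)]])
```

```text
0.139 [array([ 0.5503, -0.2955,  0.139 ]), array([ 0.5506, -0.3389,  0.139 ]), array([ 0.551 , -0.3889,  0.139 ])]
0.152 [array([ 0.5502, -0.294 ,  0.152 ]), array([ 0.5506, -0.3351,  0.152 ]), array([ 0.5509, -0.3825,  0.152 ])]
0.156 [array([ 0.5502, -0.2935,  0.156 ]), array([ 0.5505, -0.334 ,  0.156 ]), array([ 0.5509, -0.3806,  0.156 ])]
0.158 [array([ 0.5502, -0.2933,  0.158 ]), array([ 0.5505, -0.3334,  0.158 ]), array([ 0.5509, -0.3796,  0.158 ])]
```

Call:
{"method": "play_rows", "body": {
  "linear": [
    [-2.8, 0, 25],
    [0, 0, 30],
    [0, 0, 25],
    [0, 0, 4],
    [0, 0, 4],
    [0, 0, 4],
    [0, 0, 4],
    [0, 0, 4]
  ],
  "angular": [
    [0, 0, 0],
    [0, 0, 0],
    [0, 0, 0],
    [0, 0, 0],
    [0, 0, 0],
    [0, 0, 0],
    [0, 0, 0],
    [0, 0, 0]
  ],
  "gripper": [-1, -1, -1, -1, -1, -1, -1, -1]
}}

```text
t: 5.72
ee_pos: [0.5514, -0.3503, 0.151]
orientation: [0.001, 0.704, 0.71, 0.0]
ft_force: [-0.8, 0.3, 3.7]
finger_gap: -0.0003
```

Call:
{"method": "play_rows", "body": {
  "linear": [
    [1, 0, 3],
    [0, 0, 3],
    [0, 0, 2],
    [0, 0, 0]
  ],
  "angular": [
    [0, 0, 0],
    [0, 0, 0],
    [0, 0, 0],
    [0, 0, 0]
  ],
  "gripper": [-1, -1, -1, -1]
}}

```text
t: 6.22
ee_pos: [0.5513, -0.3492, 0.1423]
orientation: [0.0, 0.704, 0.71, 0.0]
ft_force: [0.3, -2.2, 4.1]
finger_gap: 0.0003
```

Call:
{"method": "play_rows", "body": {
  "linear": [
    [0, 0, 2],
    [0, 0, 0]
  ],
  "angular": [
    [0, 0, 0],
    [0, 0, 0]
  ],
  "gripper": [-1, -1]
}}

```text
t: 6.48
ee_pos: [0.5512, -0.3489, 0.1402]
orientation: [0.0, 0.704, 0.71, 0.0]
ft_force: [1.1, -1.4, 2.6]
finger_gap: -0.0001
```

Call:
{"method": "play_rows", "body": {
  "linear": [
    [0, 0, 1],
    [0, 0, 0]
  ],
  "angular": [
    [0, 0, 0],
    [0, 0, 0]
  ],
  "gripper": [-1, -1]
}}

```text
t: 6.72
ee_pos: [0.5512, -0.3489, 0.1392]
orientation: [-0.0, 0.704, 0.71, 0.0]
ft_force: [0.9, -0.9, 2.9]
finger_gap: -0.0001
```

Call:
{"method": "play_rows", "body": {
  "linear": [
    [0, 0, 1],
    [0, 0, 0]
  ],
  "angular": [
    [0, 0, 0],
    [0, 0, 0]
  ],
  "gripper": [-1, -1]
}}

```text
t: 6.98
ee_pos: [0.5512, -0.3489, 0.139]
orientation: [0.0, 0.704, 0.71, 0.0]
ft_force: [-0.6, -1.1, 7.1]
finger_gap: 0.0002
```

Call:
{"method": "play_rows", "body": {
  "linear": [
    [0, 0, 0.5],
    [0, 0, 0]
  ],
  "angular": [
    [0, 0, 0],
    [0, 0, 0]
  ],
  "gripper": [-1, -1]
}}

```text
t: 7.22
ee_pos: [0.5512, -0.3489, 0.139]
orientation: [0.0, 0.704, 0.71, 0.0]
ft_force: [-0.8, -1.4, 8.5]
finger_gap: 0.0003
```

Call:
{"method": "play_rows", "body": {
  "linear": [
    [0, 0, 2],
    [0, 0, 0],
    [0, 0, 0]
  ],
  "angular": [
    [0, 0, 0],
    [0, 0, 0],
    [0, 0, 0]
  ],
  "gripper": [-1, -1, -1]
}}

```text
t: 7.6
ee_pos: [0.5513, -0.349, 0.1388]
orientation: [0.001, 0.704, 0.71, 0.0]
ft_force: [-3.5, 0.7, 16.5]
finger_gap: -0.0002
```

Call:
{"method": "play_rows", "body": {
  "linear": [
    [0, 0, -20],
    [0, 0, -40],
    [0, 0, -45],
    [0, 0, 0],
    [0, 0, 0]
  ],
  "angular": [
    [0, 0, 0],
    [0, 0, 0],
    [0, 0, 0],
    [0, 0, 0],
    [0, 0, 0]
  ],
  "gripper": [-1, -1, -1, -1, -1]
}}

```text
t: 8.22
ee_pos: [0.5501, -0.3479, 0.2396]
orientation: [-0.002, 0.704, 0.71, -0.0]
ft_force: [-0.0, 0.5, 0.0]
finger_gap: -0.0002
```

Run:
```python
from h import *
c=cam('wrist'); np.save('w3.npy',c,allow_pickle=True); s=cam('scene');np.save('s3.npy',s,allow_pickle=True)
a=c['img'][120:265,230:330];b=s['img'][205:285,130:210]
cv2.imwrite('pics/w3z.png',np.hstack([cv2.resize(a,(400,580),interpolation=cv2.INTER_CUBIC),cv2.resize(b,(390,580),interpolation=cv2.INTER_CUBIC)]))
g=c['img'].astype(float).mean(2)
for u in [281,282,283]: print(g[135:170,u].round().astype(int).tolist())
print(manip.state()['ee_pos']); plan([.544,.117,.20],yaw=.187)
```

```text
[53, 54, 52, 62, 72, 76, 76, 76, 77, 82, 84, 89, 93, 107, 116, 117, 120, 122, 126, 125, 126, 125, 127, 127, 127, 126, 125, 126, 126, 127, 125, 124, 125, 124, 124]
[56, 56, 60, 74, 97, 101, 99, 96, 100, 104, 103, 107, 123, 144, 156, 161, 160, 160, 162, 163, 161, 162, 165, 162, 162, 164, 160, 162, 161, 162, 160, 163, 161, 161, 160]
[53, 55, 61, 80, 100, 107, 109, 108, 108, 108, 110, 115, 135, 159, 171, 175, 172, 175, 175, 174, 175, 176, 174, 176, 174, 176, 173, 175, 174, 174, 176, 175, 174, 176, 174]
[ 0.5497801  -0.34786806  0.23853277]
turn rotvec tool [-0.0034 -0.0033 -0.1789]
shift mm [457.8  80.7  38.5]
```

View pics/w3z.png

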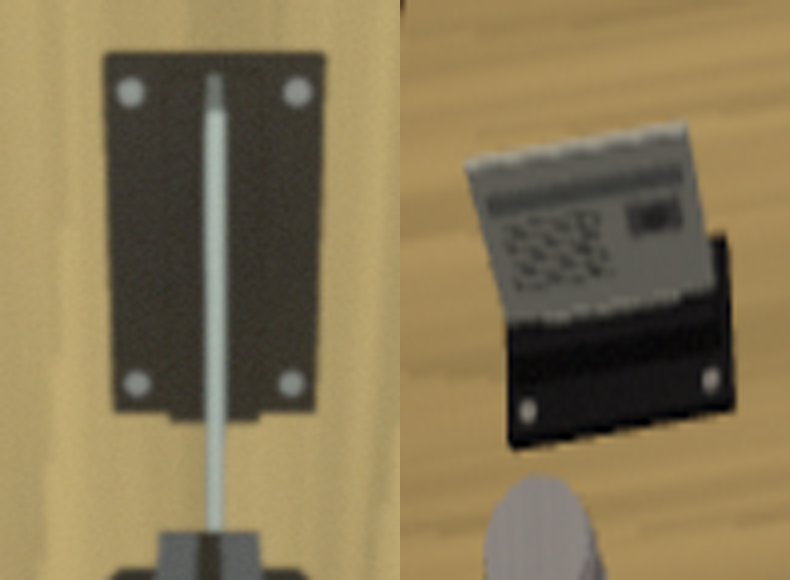

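Call:
{"method": "play_rows", "body": {
  "linear": [
    [0, 0, 0],
    [46, 8, 0],
    [46, 8, 0],
    [46, 8, 0],
    [46, 8, 0],
    [46, 8, 0],
    [46, 8, 0],
    [46, 8, 0],
    [46, 8, 0],
    [46, 8, 0]
  ],
  "angular": [
    [0, 0, -0.179],
    [0, 0, 0],
    [0, 0, 0],
    [0, 0, 0],
    [0, 0, 0],
    [0, 0, 0],
    [0, 0, 0],
    [0, 0, 0],
    [0, 0, 0],
    [0, 0, 0]
  ],
  "gripper": [-1, -1, -1, 1, 1, 1, 1, 1, 1, 1]
}}

```text
t: 9.57
ee_pos: [0.5434, 0.0727, 0.239]
orientation: [-0.001, 0.638, 0.77, -0.001]
ft_force: [0.7, 0.8, -0.3]
finger_gap: 0.0854
```

Call:
{"method": "play_rows", "body": {
  "linear": [
    [30, 6, 10],
    [14, 2, 20],
    [0, 0, 10],
    [0, 0, 0],
    [0, 0, 0],
    [0, 0, 0]
  ],
  "angular": [
    [0, 0, 0],
    [0, 0, 0],
    [0, 0, 0],
    [0, 0, 0],
    [0, 0, 0],
    [0, 0, 0]
  ],
  "gripper": [1, 1, 1, 1, 1, 1]
}}

```text
t: 10.32
ee_pos: [0.5451, 0.1152, 0.2015]
orientation: [0.0, 0.638, 0.77, 0.0]
ft_force: [0.3, 0.1, -0.1]
finger_gap: 0.0856
```

Run:
```python
from h import *
c=cam('wrist'); np.save('w4.npy',c,allow_pickle=True); cv2.imwrite('pics/w4.png',c['img'])
s=manip.state();print(s['t'],s['ee_pos'],s['joint_vel'].round(3)); plan([.544,.117,.0856],yaw=.187)
print(proj(c,[[.544,.117,.1]]))
c=np.load('w3.npy',allow_pickle=True).item()
print([atz(c,uv,.139).round(4) for uv in [(282.5,147.5),(282.5,250)]])
```

```text
10.375 [0.54501871 0.11530333 0.20151356] [ 0.002 -0.     0.003  0.    -0.001  0.   ]
turn rotvec tool [ 0.0013  0.0001 -0.001 ]
shift mm [  1.9  -0.7 115.9]
[[281.38514901 208.26248643]]
[array([ 0.5495, -0.2933,  0.139 ]), array([ 0.5504, -0.3858,  0.139 ])]
```

View pics/w4.png

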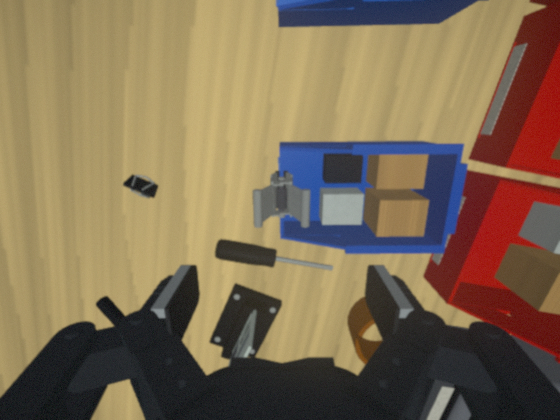

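Call:
{"method": "play_rows", "body": {
  "linear": [
    [2, -0.8, 20],
    [0, 0, 30],
    [0, 0, 30],
    [0, 0, 20],
    [0, 0, 10],
    [0, 0, 6],
    [0, 0, 0],
    [0, 0, 0],
    [0, 0, 0]
  ],
  "angular": [
    [0, 0, 0],
    [0, 0, 0],
    [0, 0, 0],
    [0, 0, 0],
    [0, 0, 0],
    [0, 0, 0],
    [0, 0, 0],
    [0, 0, 0],
    [0, 0, 0]
  ],
  "gripper": [1, 1, 1, 1, 1, 1, 1, 1, 1],
  "grip_force": 30
}}

```text
t: 11.5
ee_pos: [0.5439, 0.1178, 0.0855]
orientation: [0.0, 0.638, 0.77, 0.001]
ft_force: [0.7, -0.7, -0.2]
finger_gap: 0.0853
```

Run:
```python
from h import *
c=cam('wrist'); cv2.imwrite('pics/w5.png',c['img'])
s=manip.state();print(s['t'],s['ee_pos'],s['ft_force']); plan([.544,.117,.0856],yaw=.187)
```

```text
11.55 [0.54373613 0.11778681 0.0854079 ] [-0.2158905   0.45496206  0.21728207]
turn rotvec tool [0.0012 0.0001 0.    ]
shift mm [-0.8  0.1 -0.2]
```

View pics/w5.png

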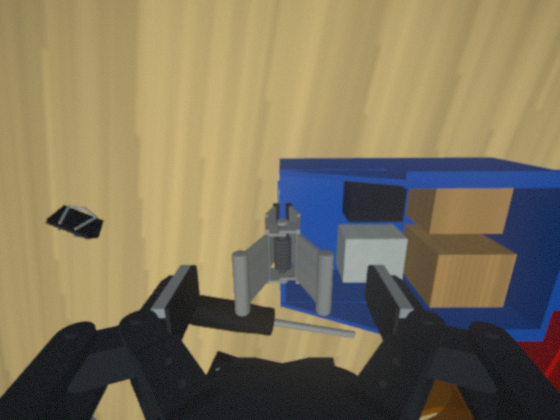

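Call:
{"method": "play_rows", "body": {
  "linear": [
    [-0.5, 0, 0],
    [0, 0, 0],
    [0, 0, 0],
    [0, 0, 0],
    [0, 0, 0],
    [0, 0, 0]
  ],
  "angular": [
    [0, 0, 0],
    [0, 0, 0],
    [0, 0, 0],
    [0, 0, 0],
    [0, 0, 0],
    [0, 0, 0]
  ],
  "gripper": [0.2, 0, -0.2, -0.3, -0.3, -0.3],
  "grip_force": 35
}}

```text
t: 12.3
ee_pos: [0.5434, 0.1172, 0.0847]
orientation: [-0.0, 0.638, 0.77, -0.0]
ft_force: [-0.3, -0.2, 0.6]
finger_gap: 0.0303
```

Run:
```python
from h import *
c=cam('wrist'); cv2.imwrite('pics/w6.png',c['img'])
s=manip.state();print(s['t'],s['ee_pos'],s['ft_force'],s['finger_gap'])
```

```text
12.35 [0.5434045  0.11720206 0.08475981] [ 0.40237798 -1.58570992 -1.37993711] 0.029789782074229054
```

View pics/w6.png

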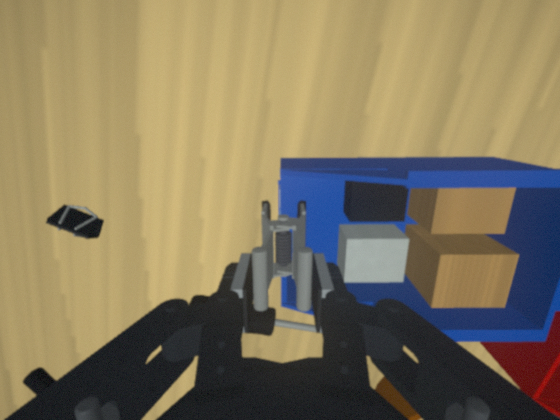

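Call:
{"method": "play_rows", "body": {
  "linear": [
    [0, 0, 0],
    [0, 0, 0],
    [0, 0, 0],
    [0, 0, 0]
  ],
  "angular": [
    [0, 0, 0],
    [0, 0, 0],
    [0, 0, 0],
    [0, 0, 0]
  ],
  "gripper": [-0.5, -1, -1, -1],
  "grip_force": 35
}}

```text
t: 12.85
ee_pos: [0.5434, 0.1172, 0.0848]
orientation: [0.0, 0.638, 0.77, 0.0]
ft_force: [-0.2, 0.5, -1.2]
finger_gap: 0.0251
```

Run:
```python
from h import *
c=cam('wrist');cv2.imwrite('pics/w7.png',cv2.resize(c['img'][150:350,180:400],None,fx=3,fy=3,interpolation=cv2.INTER_CUBIC))
s=manip.state();print(s['t'],s['ee_pos'],s['ft_force'],s['finger_gap'])
```

```text
12.9 [0.54341732 0.11719312 0.08481537] [ 0.33994996 -0.25408804 -0.19554274] 0.024671282679575822
```

View pics/w7.png

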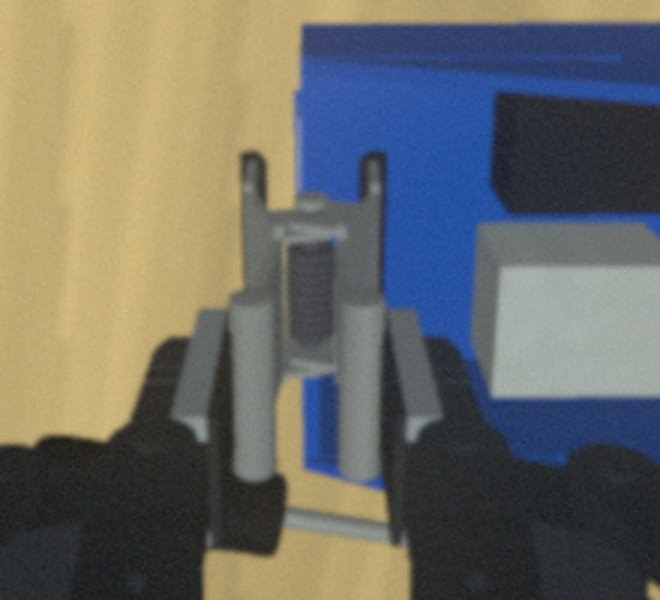

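Call:
{"method": "play_rows", "body": {
  "linear": [
    [0, 0, -8],
    [0, 0, -15],
    [0, 0, -25],
    [0, 0, -35],
    [0, 0, -35],
    [0, 0, -30],
    [0, 0, -15],
    [0, 0, 0],
    [0, 0, 0]
  ],
  "angular": [
    [0, 0, 0],
    [0, 0, 0],
    [0, 0, 0],
    [0, 0, 0],
    [0, 0, 0],
    [0, 0, 0],
    [0, 0, 0],
    [0, 0, 0],
    [0, 0, 0]
  ],
  "gripper": [-1, -1, -1, -1, -1, -1, -1, -1, -1]
}}

```text
t: 14.02
ee_pos: [0.5426, 0.1171, 0.2467]
orientation: [-0.001, 0.638, 0.77, -0.001]
ft_force: [0.2, -0.4, -1.7]
finger_gap: 0.0248
```

Run:
```python
from h import *
c=cam('wrist');cv2.imwrite('pics/w8.png',cv2.resize(c['img'][150:350,180:400],None,fx=3,fy=3,interpolation=cv2.INTER_CUBIC))
s=manip.state();print(s['t'],s['ee_pos'],s['ft_force'],s['finger_gap'])
plan([.5505,-.3485,.26],yaw=.008)
```

```text
14.075 [0.54237947 0.11704786 0.24632859] [-0.13574064 -0.56563374 -0.84915746] 0.02497305240915526
turn rotvec tool [-3.00e-03  1.00e-04  1.79e-01]
shift mm [-465.6    4.4  -13.7]
```

View pics/w8.png

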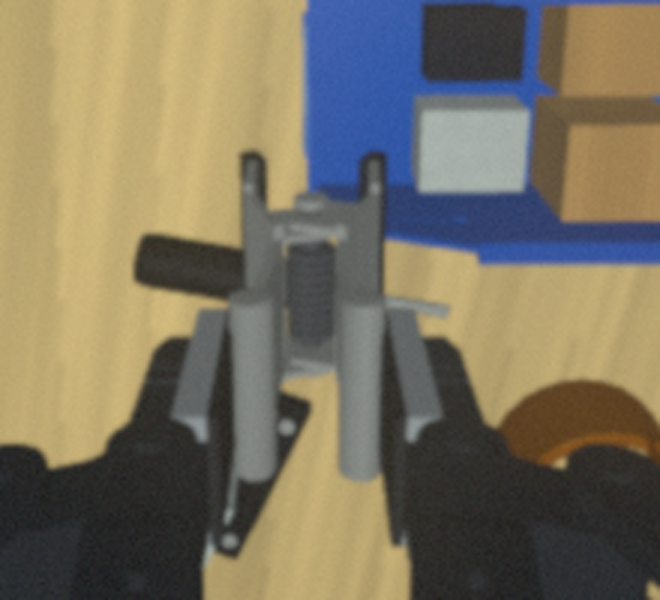

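```bash
cat > fit.py <<'E'
from h import *
from scipy.optimize import least_squares
def fit(c,p,R,obs):
    # obs: list (clip pt mm, uv)
    X=np.array([o[0] for o in obs])/1000.; U=np.array([o[1] for o in obs])
    # clip frame nominal: x=tool y, y=tool x, z=-tool z
    Rc=np.c_[R[:,1],R[:,0],-R[:,2]]
    def f(q): 
        W=p+R@(q[:3]/1000)+ (Rc@Ro.from_rotvec(q[3:]).as_matrix()@X.T).T
        return (proj(c,W)-U).ravel()
    r=least_squares(lambda q:np.r_[f(q),q[3:]*20],[0,0,-21,0,0,0]); return r.x,f(r.x).reshape(-1,2)
E
python3 - <<'E'
from fit import *
c=cam('wrist'); p,R=tool()
g=lambda x,y:(180+x/3-.33,150+y/3-.33)
obs=[((-9.5,17,40.6),g(252,294)),((-9.5,-17,40.6),g(254,476)),((9.5,17,40.6),g(361,294)),((9.5,-17,40.6),g(361,476)),
((-14,20,-37.6),g(264,160)),((14,20,-37.6),g(362,160))]
q,r=fit(c,p,R,obs);print('tool-frame pin mm',q[:3].round(2),'rot',q[3:].round(3));print(r.round(1))
E
```

```text
tool-frame pin mm [-1.81  0.41 29.89] rot [-0.041 -0.021  0.007]
[[-0.9  0.4]
 [-0.1 -0.8]
 [ 0.9  0.6]
 [ 0.1 -0.6]
 [-2.3  0.2]
 [ 2.2  0.2]]
```

```bash
cat > fit2.py <<'E'
from h import *
from scipy.optimize import least_squares
def model(h):
    c,s=np.cos(h),np.sin(h)
    P=[]
    for sg in (-1,1):
        # squeezing: bead moves inward, tip outward
        bx=21*c-36*s; bz=36*c+21*s; tx=2*c+40*s; tz=-40*c+2*s
        P.append([(sg*bx,17,bz),(sg*bx,-17,bz),(sg*tx,20,tz)])
    return np.array(P).reshape(-1,3)
def fit(c,p,R,U,w=None,hprior=.3):
    Rc=np.c_[R[:,1],R[:,0],-R[:,2]];U=np.array(U)
    def f(q):
        W=p+R@(q[:3]/1000)+(Rc@Ro.from_rotvec(q[3:6]).as_matrix()@model(q[6]).T/1000).T
        return (proj(c,W)-U).ravel()
    r=least_squares(lambda q:np.r_[f(q),q[3:6]*20,(q[6]-hprior)*10],[0,0,21,0,0,0,.3]); return r.x,f(r.x).reshape(-1,2)
E
python3 - <<'E'
from fit2 import *
c=cam('wrist'); p,R=tool()
print(model(.3).round(1).tolist())
g=lambda x,y:(180+x/3-.33,150+y/3-.33)
U=[g(252,294),g(254,476),g(264,160),g(361,294),g(361,476),g(362,160)]
q,r=fit(c,p,R,U);print(q.round(3));print(r.round(1))
Rc=np.c_[R[:,1],R[:,0],-R[:,2]]
for pz in (21,25,30):
  W=p+R@np.array([0,0,pz/1000])+(Rc@model(.3).T/1000).T
  print(pz,(((proj(c,W)+.33)-[180,150])*3).round(0).tolist())
E
```

```text
[[-9.4, 17.0, 40.6], [-9.4, -17.0, 40.6], [-13.7, 20.0, -37.6], [9.4, 17.0, 40.6], [9.4, -17.0, 40.6], [13.7, 20.0, -37.6]]
[-1.7450e+00  2.9600e-01  2.9863e+01 -4.2000e-02 -2.0000e-02  7.0000e-03
  2.9800e-01]
[[-0.9  0.4]
 [-0.1 -0.8]
 [-1.8  0.2]
 [ 1.   0.5]
 [ 0.2 -0.5]
 [ 1.7  0.2]]
21 [[250.0, 322.0], [254.0, 505.0], [252.0, 159.0], [371.0, 322.0], [366.0, 505.0], [366.0, 159.0]]
25 [[251.0, 310.0], [255.0, 489.0], [253.0, 154.0], [370.0, 310.0], [365.0, 489.0], [365.0, 154.0]]
30 [[253.0, 297.0], [257.0, 471.0], [254.0, 149.0], [367.0, 297.0], [363.0, 471.0], [364.0, 149.0]]
```

Run:
```python
from h import *
c=cam('wrist');cv2.imwrite('pics/w9.png',cv2.resize(c['img'][192:318,240:328],None,fx=4.7,fy=4.7,interpolation=cv2.INTER_CUBIC))
np.save('w9.npy',c,allow_pickle=True)
s=cam('scene');p,R=tool();u=proj(s,p)[0];print(u,proj(s,p-[0,0,.021]))
x,y=(u-[40,40]).astype(int);cv2.imwrite('pics/s9.png',cv2.resize(s['img'][y:y+80,x:x+80],None,fx=7,fy=7,interpolation=cv2.INTER_CUBIC));print(x,y)
```

```text
[363.17235734 174.4148463 ] [[361.97416519 179.95464616]]
323 134
```

View pics/w9.png

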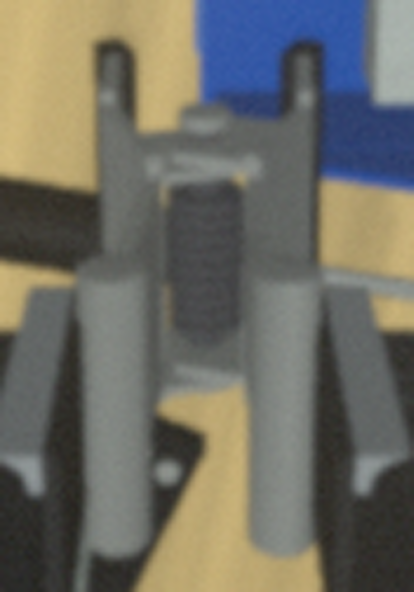

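View pics/s9.png

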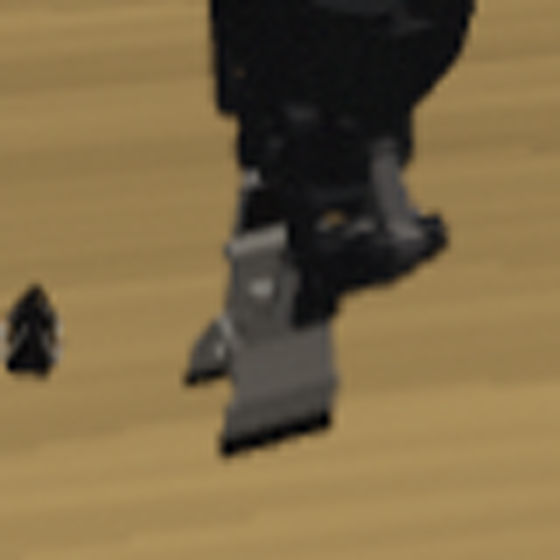

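Run:
```python
from h import *
s=manip.read_camera; s=cam('scene');p,R=tool();Rc=np.c_[R[:,1],R[:,0],-R[:,2]]
for pz in (17,21,25,30):
  for dx in (0,4):
    o=p+R@np.array([dx,0,pz])/1000
    L=np.array([(16,20,-38),(16,-20,-38),(9.4,17,44.5),(9.4,-17,44.5)])/1000
    W=o+(Rc@L.T).T; print(pz,dx,((proj(s,W)-[323,134]+.43)*7).round(0).tolist())
print('obs +y tip (330,420) -y tip (222,450); bead top +y (285,230) -y (230,247)')
```

```text
17 0 [[336.0, 407.0], [226.0, 437.0], [357.0, 243.0], [258.0, 269.0]]
17 4 [[347.0, 404.0], [237.0, 434.0], [368.0, 240.0], [270.0, 266.0]]
21 0 [[335.0, 414.0], [225.0, 444.0], [355.0, 250.0], [257.0, 277.0]]
21 4 [[345.0, 411.0], [236.0, 441.0], [366.0, 247.0], [268.0, 273.0]]
25 0 [[333.0, 421.0], [223.0, 451.0], [353.0, 258.0], [255.0, 284.0]]
25 4 [[344.0, 418.0], [234.0, 448.0], [364.0, 255.0], [267.0, 281.0]]
30 0 [[331.0, 429.0], [222.0, 459.0], [351.0, 268.0], [253.0, 294.0]]
30 4 [[342.0, 426.0], [233.0, 456.0], [362.0, 265.0], [265.0, 291.0]]
obs +y tip (330,420) -y tip (222,450); bead top +y (285,230) -y (230,247)
```

```bash
cat > ov.py <<'E'
from h import *
def draw(c,p,R,off,h,win,k,fn,rot=(0,0,0)):
    x,y,w,hh=win; im=cv2.resize(c['img'][y:y+hh,x:x+w],None,fx=k,fy=k,interpolation=cv2.INTER_CUBIC)
    Rc=np.c_[R[:,1],R[:,0],-R[:,2]]@Ro.from_rotvec(rot).as_matrix(); o=p+R@np.array(off)/1000
    def px(L): 
        q=(proj(c,o+(Rc@np.array(L).T/1000).T)-[x,y]+.5)*k-.5; return q.round().astype(int)
    C,S=np.cos(h),np.sin(h)
    for sg,col in((-1,(0,255,0)),(1,(0,0,255))):
        f=lambda X,Z:(sg*(X*C+(-Z if Z>0 else -Z)*S),X*S+Z*C) # rotate
        bx,bz=f(21,36); tx,tz=f(2,-40); ox,oz=f(2,-14)
        for L in ([(bx,-17,bz),(bx,17,bz)],[(tx,-20,tz),(tx,20,tz)],[(0,0,0),(0,0,0)],[(bx,-17,bz),(0,-17,0),(tx,-20,tz)],[(bx,17,bz),(0,17,0),(tx,20,tz)]):
            sgL=[(a if i else a,b,cc) for i,(a,b,cc) in enumerate(L)]
            cv2.polylines(im,[px(sgL)],False,col,1)
    # TCP and finger tips
    for d,col in((0,(255,0,255)),(13.5,(255,255,0)),(-13.5,(255,255,0))):
        q=[(proj(c,p+R@np.array([a,d,0])/1000)[0]-[x,y]+.5)*k for a in(-11,11)]
        cv2.line(im,*[tuple(int(v) for v in t) for t in q],col,1)
    cv2.imwrite(fn,im)
E
python3 - <<'E'
from ov import *
s=cam('scene');p,R=tool()
draw(s,p,R,[0,0,21],.3,(323,134,80,80),7,'pics/o1.png')
c=cam('wrist');draw(c,p,R,[0,0,21],.3,(200,170,160,150),4,'pics/o2.png')
E
```

```text
(no output)
```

View pics/o1.png

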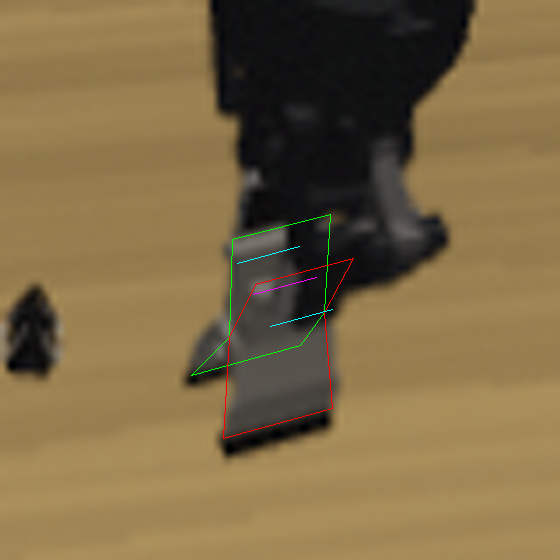

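View pics/o2.png

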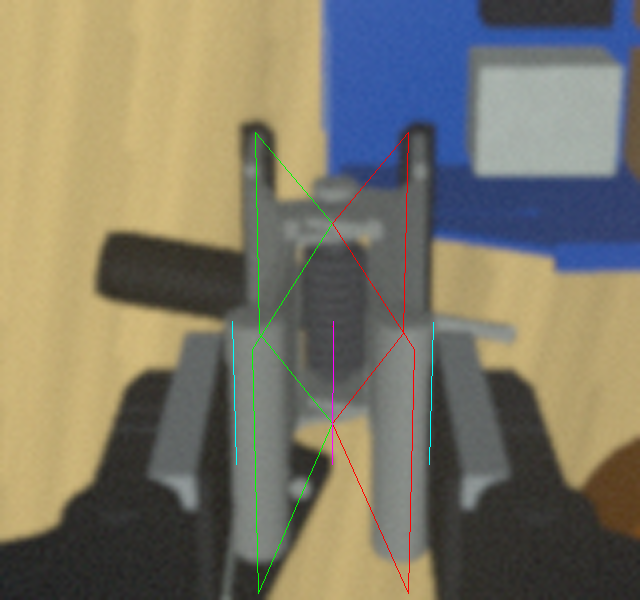

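Call:
{"method": "play_rows", "body": {
  "linear": [
    [0, 0, -10],
    [-40, 0, 0],
    [-40, 0, 0],
    [-40, 0, 0],
    [-40, 0, 0],
    [-40, 0, 0],
    [-40, 0, 0],
    [-40, 0, 0],
    [-40, 0, 0],
    [-40, 0, 0]
  ],
  "angular": [
    [0, 0, 0.179],
    [0, 0, 0],
    [0, 0, 0],
    [0, 0, 0],
    [0, 0, 0],
    [0, 0, 0],
    [0, 0, 0],
    [0, 0, 0],
    [0, 0, 0],
    [0, 0, 0]
  ],
  "gripper": [-1, -1, -1, -1, -1, -1, -1, -1, -1, -1]
}}

```text
t: 15.68
ee_pos: [0.5462, -0.2441, 0.2577]
orientation: [-0.0, 0.704, 0.71, 0.0]
ft_force: [1.1, 0.3, -1.5]
finger_gap: 0.0245
```

Call:
{"method": "play_rows", "body": {
  "linear": [
    [-40, 0, 0],
    [-30, 2, 0],
    [-20, 2, 0],
    [-10, 0, 0],
    [-4, 0, 0],
    [0, 0, 0],
    [0, 0, 0],
    [0, 0, 0]
  ],
  "angular": [
    [0, 0, 0],
    [0, 0, 0],
    [0, 0, 0],
    [0, 0, 0],
    [0, 0, 0],
    [0, 0, 0],
    [0, 0, 0],
    [0, 0, 0]
  ],
  "gripper": [-1, -1, -1, -1, -1, -1, -1, -1]
}}

```text
t: 16.68
ee_pos: [0.5512, -0.3461, 0.258]
orientation: [0.0, 0.704, 0.71, 0.0]
ft_force: [-0.1, -1.0, -1.3]
finger_gap: 0.0249
```

Run:
```python
from ov import *
s=cam('wrist'); np.save('w10.npy',s,allow_pickle=True);p,R=tool();st=manip.state();print(st['t'],st['ft_force'],st['finger_gap'],p)
plan([.5503,-.3485,.174],yaw=.008)
draw(s,p,R,[0,0,21],.3,(200,130,160,190),3.15,'pics/o3.png')
cv2.imwrite('pics/w10.png',s['img'])
```

```text
16.725 [ 0.81198863 -0.50918867 -0.21525579] 0.024597911338722776 [ 0.55122386 -0.34616357  0.25800422]
turn rotvec tool [0.0001 0.     0.0007]
shift mm [-2.3 -0.9 84. ]
```

View pics/o3.png

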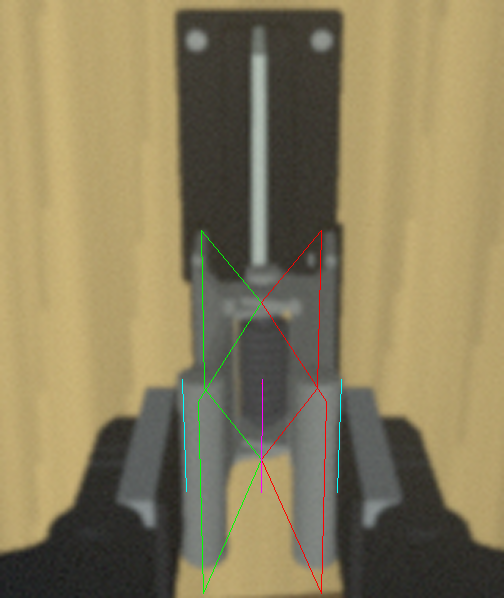

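Call:
{"method": "play_rows", "body": {
  "linear": [
    [-2.3, -0.9, 0],
    [0, 0, 15],
    [0, 0, 20],
    [0, 0, 10],
    [0, 0, 0],
    [0, 0, 0],
    [0, 0, 0]
  ],
  "angular": [
    [0, 0, 0],
    [0, 0, 0],
    [0, 0, 0],
    [0, 0, 0],
    [0, 0, 0],
    [0, 0, 0],
    [0, 0, 0]
  ],
  "gripper": [-1, -1, -1, -1, -1, -1, -1]
}}

```text
t: 17.6
ee_pos: [0.5508, -0.3494, 0.2137]
orientation: [0.001, 0.704, 0.71, 0.0]
ft_force: [1.1, 0.5, -0.5]
finger_gap: 0.0247
```

Run:
```python
from ov import *
s=cam('wrist'); np.save('w11.npy',s,allow_pickle=True);p,R=tool();st=manip.state();print(st['t'],st['ft_force'],st['finger_gap'],p)
plan([.5503,-.3485,.174],yaw=.008)
cv2.imwrite('pics/w11.png',cv2.resize(s['img'][130:320,200:360],None,fx=3.15,fy=3.15,interpolation=cv2.INTER_CUBIC))
s=cam('scene');t=cam('top');u=(proj(s,p)[0]-[35,25]).astype(int);v=(proj(t,p)[0]-[35,35]).astype(int);print(u,v)
f=lambda i,u:cv2.resize(i[u[1]:u[1]+80,u[0]:u[0]+70],None,fx=5.6,fy=5.6,interpolation=cv2.INTER_CUBIC)
cv2.imwrite('pics/st11.png',np.hstack([f(s['img'],u),f(t['img'],v)]))
```

```text
17.65 [ 0.99486194  0.1785838  -0.12406335] 0.02504558872716443 [ 0.55066984 -0.3493521   0.21363564]
turn rotvec tool [0.0013 0.0009 0.    ]
shift mm [ 0.9 -0.4 39.6]
[124 182] [349 158]
```

View pics/w11.png

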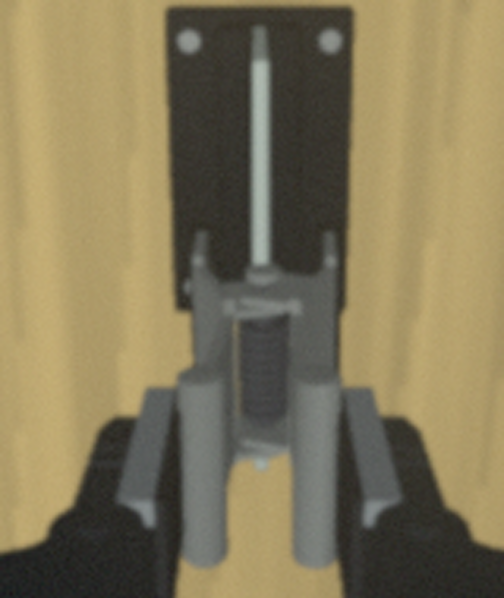

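View pics/st11.png

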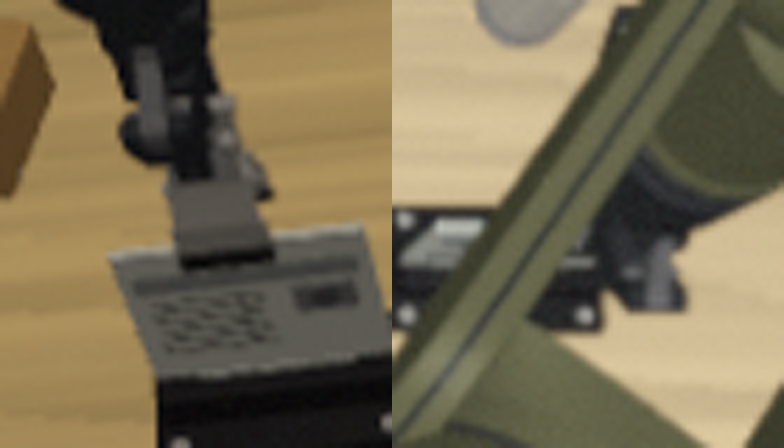

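Call:
{"method": "play_rows", "body": {
  "linear": [
    [0.9, -0.7, 0],
    [0, 0, 0],
    [0, 0, 8],
    [0, 0, 8],
    [0, 0, 8],
    [0, 0, 6],
    [0, 0, 0],
    [0, 0, 0]
  ],
  "angular": [
    [0, 0, 0],
    [0, 0, 0],
    [0, 0, 0],
    [0, 0, 0],
    [0, 0, 0],
    [0, 0, 0],
    [0, 0, 0],
    [0, 0, 0]
  ],
  "gripper": [-1, -1, -1, -1, -1, -1, -1, -1]
}}

```text
t: 18.75
ee_pos: [0.5497, -0.3483, 0.1829]
orientation: [0.0, 0.704, 0.71, 0.0]
ft_force: [-0.6, -0.1, -0.6]
finger_gap: 0.0249
```

```bash
cat > look.py <<'E'
import sys
from ov import *
n=sys.argv[1]
s=cam('wrist'); np.save(f'w{n}.npy',s,allow_pickle=True);p,R=tool();st=manip.state();print(st['t'],st['ft_force'],st['finger_gap'],p)
plan([.5503,-.3485,.174],yaw=.008)
a=cv2.resize(s['img'][130:320,210:350],None,fx=3.1,fy=3.1,interpolation=cv2.INTER_CUBIC)
s=cam('scene');u=(proj(s,p)[0]-[35,25]).astype(int);print(u)
b=cv2.resize(s['img'][u[1]:u[1]+95,u[0]:u[0]+58],None,fx=6.2,fy=6.2,interpolation=cv2.INTER_CUBIC)
cv2.imwrite(f'pics/l{n}.png',np.hstack([a,b[:a.shape[0]]]))
E
python3 look.py 12
```

```text
18.8 [-0.6299251   0.41065025 -0.88046483] 0.02496936957552488 [ 0.54979602 -0.34833628  0.18313125]
turn rotvec tool [0.0006 0.0004 0.    ]
shift mm [-0.2  0.5  9.1]
[127 189]
```

View pics/l12.png

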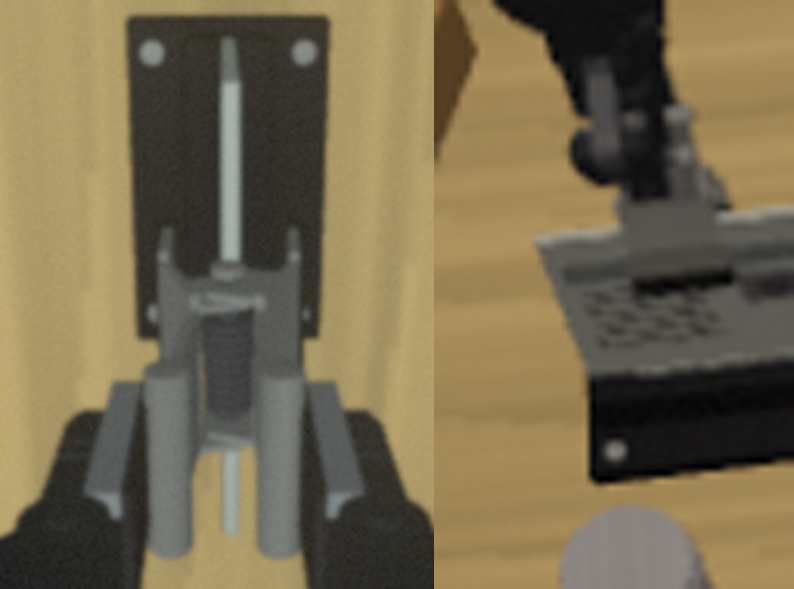

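Call:
{"method": "play_rows", "body": {
  "linear": [
    [0, 0.3, 4],
    [0, 0, 4],
    [0, 0, 1],
    [0, 0, 0],
    [0, 0, 0],
    [0, 0, 0]
  ],
  "angular": [
    [0, 0, 0],
    [0, 0, 0],
    [0, 0, 0],
    [0, 0, 0],
    [0, 0, 0],
    [0, 0, 0]
  ],
  "gripper": [-1, -1, -1, -1, -1, -1]
}}

```text
t: 19.6
ee_pos: [0.5499, -0.3482, 0.174]
orientation: [0.0, 0.704, 0.71, 0.0]
ft_force: [-0.1, -0.4, -0.8]
finger_gap: 0.0249
```

```bash
python3 look.py 13
python3 - <<'E'
from ov import *
p,R=tool();s=cam('scene');u=(proj(s,p)[0]-[35,25]).astype(int)
draw(s,p,R,[0,0,21.5],.3,(u[0],u[1],80,80),7,'pics/o13.png')
E
```

```text
19.65 [-0.33438225 -0.87494082 -1.75090308] 0.024816225752918357 [ 0.54989903 -0.34823659  0.17395644]
turn rotvec tool [ 0.0002  0.0002 -0.    ]
shift mm [-0.3  0.4 -0. ]
[128 191]
```

View pics/l13.png

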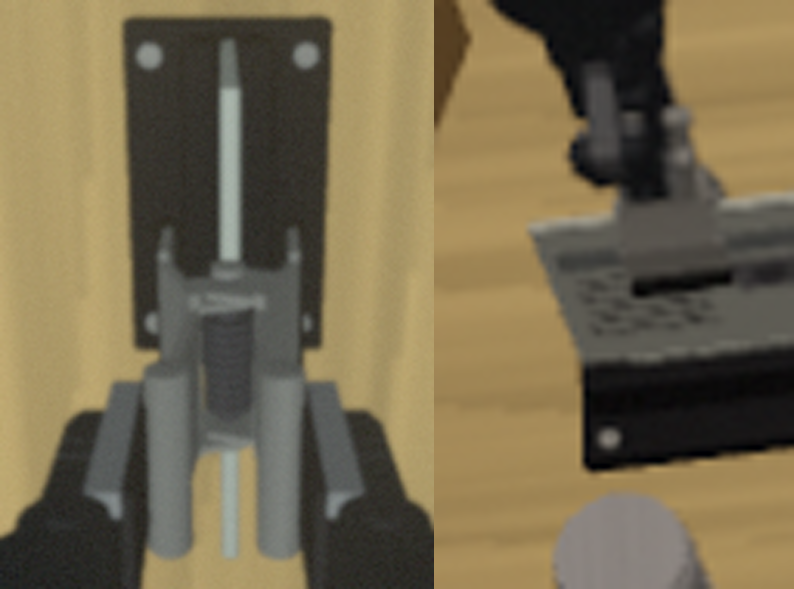

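View pics/o13.png

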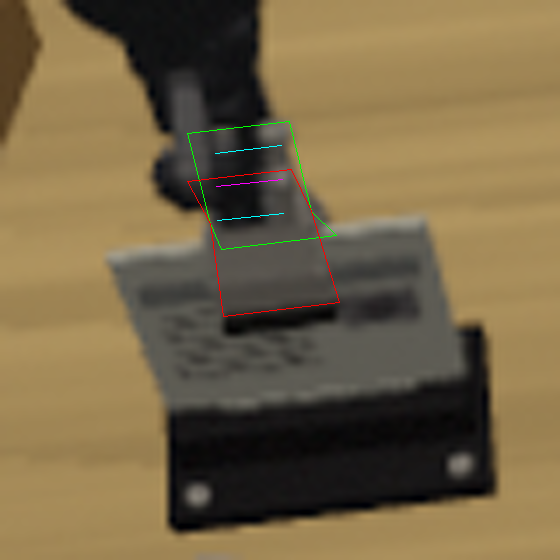

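Run:
```python
from h import *
s=cam('scene');p,R=tool();u=(proj(s,p)[0]-[35,25]).astype(int)
z=lambda P:((proj(s,P)-u+.5)*7).round(0).tolist()
print('top -y,mid,+y',z([[.5525,-.4035,.139],[.552,-.3485,.139],[.552,-.2935,.139]]))
print('panel bottom',z([[.5525,-.4035,.034],[.552,-.3485,.034],[.552,-.2935,.034]]))
print('tip b outer for clip y=-.3482', z([[.5499+.0165,-.3682,.1145],[.5499+.0165,-.3282,.1145]]))
print('inner', z([[.5499+.0137,-.3682,.1145],[.5499+.0137,-.3282,.1145]]))
c=s['img'][u[1]:u[1]+80,u[0]:u[0]+80];cv2.imwrite('pics/s14.png',cv2.resize(c,None,fx=7,fy=7,interpolation=cv2.INTER_CUBIC))
```

```text
top -y,mid,+y [[106.0, 263.0], [267.0, 244.0], [428.0, 226.0]]
panel bottom [[168.0, 414.0], [318.0, 397.0], [469.0, 380.0]]
tip b outer for clip y=-.3482 [[223.0, 323.0], [339.0, 311.0]]
inner [[223.0, 316.0], [339.0, 304.0]]
```

View pics/s14.png

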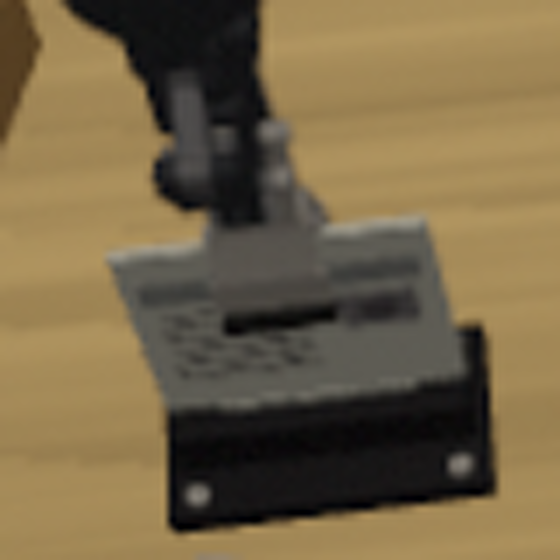

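Run:
```python
from h import *
c=np.load('w13.npy',allow_pickle=True).item()
cv2.imwrite('pics/w13z.png',cv2.resize(c['img'][195:235,250:318],None,fx=11,fy=11,interpolation=cv2.INTER_CUBIC))
g=c['img'].astype(float).mean(2)
for v in (170,190,203,206,209,212): print(v,g[v,256:314].round().astype(int).tolist())
```

```text
170 [52, 50, 50, 46, 53, 52, 53, 48, 52, 52, 48, 46, 50, 44, 49, 49, 51, 52, 48, 47, 46, 48, 46, 48, 83, 137, 164, 170, 173, 168, 147, 106, 67, 49, 45, 50, 47, 47, 48, 50, 47, 48, 44, 48, 51, 45, 47, 48, 49, 51, 49, 48, 48, 51, 51, 52, 47, 51]
190 [53, 47, 48, 48, 47, 48, 48, 46, 49, 51, 49, 50, 47, 44, 46, 48, 48, 46, 46, 46, 49, 44, 41, 43, 82, 134, 164, 171, 170, 165, 150, 107, 63, 51, 44, 47, 46, 42, 45, 49, 46, 41, 46, 45, 44, 44, 47, 45, 49, 47, 49, 46, 47, 50, 46, 47, 52, 51]
203 [45, 46, 45, 45, 45, 47, 54, 63, 69, 59, 51, 45, 43, 41, 48, 42, 48, 47, 47, 49, 45, 48, 41, 47, 81, 135, 159, 169, 170, 165, 147, 105, 61, 44, 47, 42, 48, 44, 41, 44, 47, 40, 46, 47, 45, 47, 47, 60, 62, 64, 49, 41, 44, 48, 49, 48, 48, 48]
206 [48, 52, 46, 49, 44, 53, 77, 83, 85, 70, 56, 47, 43, 43, 47, 44, 48, 45, 46, 47, 48, 47, 47, 47, 79, 134, 162, 169, 170, 165, 147, 102, 60, 43, 43, 47, 43, 47, 47, 47, 43, 42, 43, 45, 45, 49, 62, 78, 83, 82, 63, 50, 44, 47, 45, 51, 46, 54]
209 [50, 48, 50, 46, 52, 68, 80, 85, 77, 64, 52, 48, 42, 45, 46, 47, 44, 45, 42, 46, 44, 44, 43, 46, 80, 131, 163, 169, 170, 167, 145, 102, 59, 48, 45, 45, 46, 46, 42, 41, 44, 45, 43, 45, 45, 49, 61, 77, 86, 86, 66, 53, 47, 43, 50, 44, 48, 51]
212 [49, 49, 47, 52, 73, 103, 122, 116, 97, 75, 58, 47, 43, 44, 45, 43, 45, 45, 46, 46, 43, 43, 45, 49, 81, 131, 159, 165, 166, 160, 141, 101, 58, 39, 46, 45, 42, 44, 45, 46, 45, 36, 43, 46, 44, 47, 68, 99, 116, 116, 97, 65, 48, 46, 46, 47, 53, 55]
```

View pics/w13z.png

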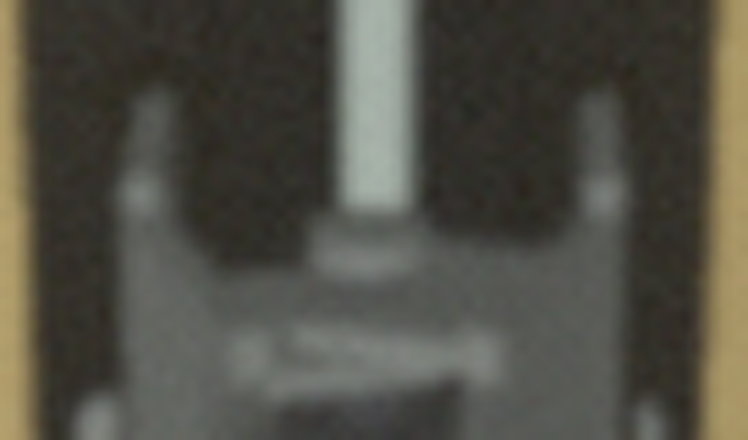

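Run:
```python
from h import *
s=manip.state();print(s['t'],s['ee_pos'],s['ft_force'],s['finger_gap'],s['joint_vel'].round(4))
c=cam('scene');cv2.imwrite('pics/sfin.png',c['img'])
print(manip.finish_job())
```

```text
19.8 [ 0.54987723 -0.34815883  0.17388454] [-0.0656901  -0.79831219 -1.71920741] 0.024866706033869104 [-0.0003 -0.001   0.001  -0.001  -0.0002  0.0007]
the job is handed in; nothing more can be done
None
```

View pics/sfin.png

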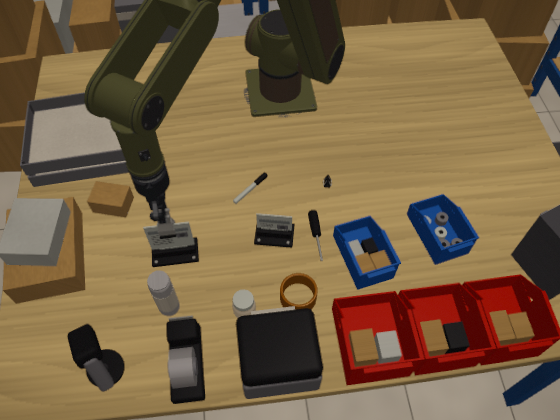

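The job is handed in at about 19.8 s. The card is pressed home, and the clip is held squeezed open over the middle of its top edge.

- **Card:** I pressed it down with closed fingers until it stopped at z = 0.139 m and the force rose to about 16 N. After the press, the card's corners in the scene picture matched the home height.
- **Clip:** I squeezed it with 35 N, lifted it off the bin lip and lowered it over the card. The jaw tips are about 23–26 mm below the card's top edge, and the pin is about 9 mm or more clear above it.
- **Centring:** In the wrist picture the jaws' midline and the card's centre agree to about 0.2 mm, with clear space on both sides. The wrist force is under 2 N, which is about the clip's own weight, so nothing is touching the card.
- **Bystanders:** The last scene picture shows the other objects on the bench where they were.

**Checks that did not fully agree:**
- The finger gap reads 24.8 mm, where 27 mm is expected with the clip at its stop. I put this down to the pads giving way.
- Both cameras put the clip 1–2 mm or more lower in the grip than the arm's position implies. In the wrist picture the misfit was as much as 9 mm, and I trusted the arm's position and the scene camera instead.
- The wrist picture suggests the clip leans about 1° from square, which I left alone.

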